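# Dock a keypad test cassette and draw it tight with the cam lock

## Robot

A 6-joint arm with a two-finger parallel gripper is mounted at the origin on a cart in front of the work surface, level with it; the furniture and walls round the work are solid. World frame = base frame: x ahead of the robot, y to its left, z up, the work surface at z = 0. Lengths are in mm, angles in rad, forces in N, time in s.
With the tool pointing down it reaches from about 350 to 975 mm from the base axis. Payload 7.1 kg.
Tool frame: the origin (TCP) lies between the finger pads; the fingertips stand 19 mm ahead of it and the grasp point (between the pads) is the TCP (ctrl.tcp_to_tips is the distance from the TCP to the fingertips, in mm); z points along the fingers, y is the line along which they close (so a half turn about z gives the same grasp; the last joint's range is limited). The gripper opens to 88 mm and grips with 3 to 60 N. Pads are 20 mm wide; open, the fingers measure 115 mm over their backs; the gripper's body (75 mm by 178 mm) begins 61 mm behind the grasp point.
Start: joints at [-1.126, 0.423, 1.63, -0, 1.089, -0.019], TCP at [279.608, -558.949, 241.675] pointing down, gripper open.
Joint ranges: [-3, 3], [-0.9, 2.11], [0.09, 2.58], [-1.31, 4.45], [0.11, 2.69], [-2.54, 2.54]. Speed limits (rad/s): [2.39, 2.39, 3.01, 3.14, 3.14, 3.14].

## Interface

Orientations are given as a rotation vector (axis times angle).
In Python, from workcell import status, optics, ctrl gives the robot as it stands. The module is installed in compiled form; this text tells all that it offers.
- The arm moves only by the shell command python3 -m inch 'ROWS'. ROWS is JSON, a list that holds one entry, the list of rows, each a list of 7 numbers: the shift along the tool's x, y, z in mm, then the turn, a rotation vector about the tool's x, y, z in rad, then the opening in per cent of the stroke, from 0 (shut) to 100 (fully open). A call has 1 to 20 rows; each row is the pose to reach, as a shift and turn from the pose commanded when the call began, along the tool's axes at that moment; what a row does not reach only later rows make up. A row lasts 1/10 s, in which the tool goes at most 50 mm and 8.59 degrees, less where a joint would pass 70% of its speed; a pose out of reach is approached as far as the arm can. A call with a gripper value outside its range is refused whole. The fingers move at their own pace and stop on an object; the grip force is fixed at half the most. Time passes only in rows, so rows that repeat a pose let the fingers close. It gives the time, the measured TCP pose, the force, the opening and the grip force at its end, in the units of the state.
- status.get_obs(): the state, without advancing time (a new reading comes with each control period).
- optics.get_image(name): name is "side" or "top" or "wrist"; returns a dict with "frame" (480x640x3 uint8, red, green, blue), "fx", "fy", "cx", "cy" (pixels), "rvec" (rotation vector, rad) and "tvec" (3), from world to camera coordinates, as OpenCV has them; the wrist camera has in their place "hand_eye" (4x4, takes a point from camera to tool coordinates, whose origin is the TCP and whose axes are the flange's). Camera axes: x right, y down, z forward; pixel columns grow to the right and rows downward; lengths in mm; the calibration is good to about 2 mm. The wrist camera is an equidistant fisheye: a pixel r from the principal point sees the ray r / f radians off the axis. A picture is of the moment at which its call begins: read the wrist's pose just before it. There is no depth.
- ctrl.close_job(): hands the job in; it is judged then, once.
The state is a dict: "t": time; "qpos": joint angles; "qvel": joint speeds; "joint_torque": joint torques, N m; "ee_pos": TCP position; "orientation": TCP orientation; "ft_force": force on the tool from outside, world axes, zero at the start; "moment": the same for the moment, N m; "width": finger opening in mm; "grasp_force": force on a finger pad.
Only numpy, scipy, OpenCV 4.12 (cv2) and the standard library are available. Lean on these libraries where they do the work, as an engineer would, in place of code of your own. Each camera call takes 0.05 s, during which the arm holds its last target. There are 200 camera calls.

## Task

Take the keypad cassette by its handle out of the red tray, lay it between the guide rails of the test dock and slide it in until it meets the two spring plungers, so that the head of its draw bolt stands inside the open mouth of the cam hook. Then turn the wing on top of the cam clockwise, about half a turn, until the hook has drawn the cassette up firmly against the two steel seat posts, and let go: the draw bolts are screwed out to different lengths, so go by feel, stop once the wing has become clearly stiff, and never force it. Leave the other things on the bench where they are.

Things in the scene. Friction and masses are not known exactly. Their poses are not given: they have to be found in the camera images.
- cassette_handle (a point): Centre of the black bridge handle on the keypad cassette; axes are the cassette's, x towards its front. The handle's upper bar is 10 mm thick in x, 46 mm wide in y, 26 mm high (13 mm above and below this point), over the centre of mass. Take it from above, fingers closing along x. The cassette's underside is 54 mm below, the front face 75 mm ahead, the keys' tops 27 mm below.
- cassette: The cassette: flat aluminium block 130 mm long (x), 96 mm wide (y), 20 mm thick, about 0.5 kg, a steel keypad let into the front of its top, bridge handle behind the keypad. Origin: centre of its underside. It starts lying flat in the red steel tray (fixed, 215x300 mm, walls 62 mm high) to the right of the dock, 2 mm above the bench.
- cassette_face (a point): Middle of the lower edge of the cassette's front face (65 mm ahead of its origin), same axes.
- bolt_root (a point): Where the draw bolt leaves the middle of the front face, 10 mm above the underside. The bolt is a 6 mm rod ending in an upright pin (T-head) 8 mm thick, 17 mm high. The pin's axis stands 26 mm ahead of the face, but up to 1.5 mm more or less on each cassette, which is not measured.
- dock_seat (a point): Test dock: aluminium bed 245x150x8 mm, fixed. This point is on the bed's top face, midway between the front faces of the two seat posts; x is the docking direction, y to its left. Docked, the cassette lies on the bed with its front face at x = 0, y = 0. Bed from x = -145 to +100 mm; behind the cam a terminal box 20 mm high.
- rail_mouth (a point): Middle of the flared entrance of the rails, on the bed's top face, 137 mm before dock_seat (same axes). The two steel rails are 14 mm high. Clearance to the cassette is about 10 mm a side here, narrowing to 1.2 mm a side at 72 mm further in x and parallel from there to the posts. The cassette can be laid down with its face some 40 mm short of the seat.
- seat: The two steel seat posts, rubber-faced, 14 mm wide and 24 mm high, at 41.5 mm left and right of the middle (one fixed part; origin on the bed's top, 20 mm before the seat plane).
- plungers: Two brass spring plungers, 6 mm thick, that stand 6 mm out of the seat posts at 10 mm height; origin as the seat's. Together they resist with 1.4 N at first touch and 5.6 N when flush. Friction on the bed holds the cassette where it is let go touching them.
- wing (a point): Centre of the black wing (grip bar) on the cam, on its upright axis, 44 mm above the bed: 50 mm long along this point's x, 12 mm thick (y), 28 mm high; hub top 14 mm below it. With the cam at 0 its white-marked end (-x) points at the cassette and its axes are the dock's; they turn with it. Grasp from above across the 12 mm; a half turn takes several grasps.
- cam (a joint): Cam angle (rad), growing clockwise from above, -0.15 to 3.9; up to 0.25 the mouth is open. It turns easily until the cassette meets the posts, somewhere from 1.7 to 3.4 rad, depending on the bolt. Then torque climbs (felt with the wing held still after small turns): 0.1 Nm above free turning is too loose, 0.2 Nm firm (about 50 N on the posts), over 0.3 Nm overloads the bolt. Self-locking.
- cam_axis (a point): Foot of the cam's axis on the bed, 40 mm beyond dock_seat. The cam is a flat disc with a steel hook on it, a spiral wall reaching 30 mm from the axis, in two layers above and below the bolt's rod. The T-head is inside its mouth when the cassette's face is within 6 mm of the seat; then the hook closes behind the T-head and draws it nearer the axis, quickly up to 1.5 rad, then 2.3 mm per rad. Greased steel.
- screwdriver: flat screwdriver with a short handle, 166 mm long, lying; bystander; origin at the centre of its underside
- pen: marker pen, 130 mm, lying; bystander; origin at the centre of its underside
- spare_keypad: spare steel keypad module 78x62x18 mm, lying on the mat, not part of a cassette; bystander; origin at the centre of its underside
- hexkey: hex key, 108 mm, lying; bystander; origin at the centre of its underside
- receiver_capsule: round receiver capsule, 40 mm wide, 15 mm high; bystander; origin at the centre of its underside
- tape: roll of tape 68 mm wide, 18 mm high; bystander; origin at the centre of its underside
- bracket: small angle bracket 30x60x31 mm; bystander; origin at the centre of its underside

How it is judged (in metres and radians):
On the way:
1. the cassette lies in the dock's rails, its front face within 8 mm of the seat posts and the bolt's head in the cam's mouth, the cam still open (x of cassette_face in the frame of dock_seat above -0.008 m and y of cassette_face in the frame of dock_seat between -0.004 and 0.004 m and z of cassette_face in the frame of dock_seat below 0.003 m and value of joint cam below 0.5 rad), for 0.2 s.
At the end, for the whole second after the job is handed in: The cassette is docked square (within 3 degrees), flat on the bed, its face within 2 mm of the seat posts, the cam turned past 1.8 rad, and the hook holds the cassette against the two seat posts with more than 32 N after the wing is let go (x of cassette_face in the frame of dock_seat above -0.002 m and z of cassette_face in the frame of dock_seat below 0.003 m and angle between the x axis of cassette_face and the x axis of dock_seat, either way round below 0.05 rad and angle between cassette_face's own z axis and vertical below 0.05 rad and value of joint cam above 1.8 rad and contact force between cassette and seat above 32 N and linear speed of cassette below 0.01 m/s); the robot touches nothing.
It fails at once if the cassette is pressed on the seat posts with more than 85 N (bolt overloaded) (contact force between cassette and seat above 85 N).
It fails at once if one of the other things on the bench is moved more than 30 mm (distance of any of screwdriver, pen, spare_keypad, hexkey, receiver_capsule, tape, bracket from where it was at the start of the episode above 0.03 m).
It also fails if it takes over 69 s, if anything falls off the work surface, if the arm or the gripper's body presses on something with over 40 N, if the wrist force passes 120 N, or if a joint passes its speed limit or range.

## Working session

There is one attempt and no reset: what is moved stays moved. The work goes in short steps, Python scripts to look and compute and a shell command to move; the robot and the scene stay as the last step left them, time stands still between calls to the robot, and variables do not carry over. Pictures are saved under pics/ and viewed, at most 10 in all, crops included, and the job is handed in when it is done.

```bash
mkdir -p pics
cat > h.py <<'E'
import numpy as np,cv2
from scipy.spatial.transform import Rotation as R
from workcell import status,optics,ctrl
def grab(n,f):
    o=status.get_obs(); im=optics.get_image(n); cv2.imwrite('pics/'+f+'.png',im['frame'][:,:,::-1]); 
    np.savez('pics/'+f+'.npz',ee=o['ee_pos'],ori=o['orientation'],**im); return im
def ray(f,u,v):
    d=np.load('pics/'+f+'.npz'); x=(u-d['cx'])/d['fx']; y=(v-d['cy'])/d['fy']
    if 'hand_eye' in d:
        th=np.hypot(x,y); s=np.sin(th)/th if th>1e-9 else 1
        c=np.array([x*s,y*s,np.cos(th)]); H=d['hand_eye']; Rt=R.from_rotvec(d['ori']).as_matrix()
        return Rt@H[:3,3]+d['ee'], Rt@H[:3,:3]@c
    M=R.from_rotvec(d['rvec'].ravel()).as_matrix(); r=M.T@np.array([x,y,1.]); return -M.T@d['tvec'].ravel(), r/np.linalg.norm(r)
def plane(f,u,v,z):
    o,d=ray(f,u,v); return o+d*(z-o[2])/d[2]
def tri(*a):
    A=np.zeros((3,3));b=np.zeros(3);rs=[ray(*p) for p in a]
    for o,d in rs: P=np.eye(3)-np.outer(d,d);A+=P;b+=P@o
    x=np.linalg.solve(A,b); return x,[np.linalg.norm((np.eye(3)-np.outer(d,d))@(x-o)) for o,d in rs]
E
python3 - <<'E'
from h import *
for n in['top','side','wrist']:
    im=grab(n,n+'0'); print(n,im['fx'],im['cx'],im['cy'],im.get('hand_eye'), ray(n+'0',320,240))
print(status.get_obs())
E
```

```text
top 616.4900308594948 315.414772019666 239.99710527990192 None (array([ 315.79599226,  -79.17319189, 1330.91153199]), array([ 0.15499073, -0.01721347, -0.98776595]))
side 454.35972521139496 316.4592804711064 245.21011737638855 None (array([-82.21525584, 758.32621887, 721.9860012 ]), array([ 0.47186266, -0.70809175, -0.52531106]))
wrist 371.64829954431775 318.35002387651446 246.04421753992133 [[ 1.30973689e-03 -9.55188116e-01 -2.95996532e-01  8.10633089e+01]
 [ 9.99999058e-01  1.12944661e-03  7.80082373e-04  1.54858918e-01]
 [-4.10813131e-04 -2.95997275e-01  9.55188696e-01 -1.42214176e+02]
 [ 0.00000000e+00  0.00000000e+00  0.00000000e+00  1.00000000e+00]] (array([ 352.06983347, -522.59340658,  383.22781398]), array([-0.249044  , -0.12897151, -0.95986636]))
{'t': 0.15, 'qpos': array([-1.12603214e+00,  4.23668693e-01,  1.63049527e+00,  5.85949560e-06,
        1.08859076e+00, -1.89842125e-02]), 'qvel': array([-1.00537620e-03, -3.69853808e-03, -1.79303130e-03,  3.88772678e-04,
       -6.35319332e-04,  1.02602440e-06]), 'joint_torque': array([-7.11547236e-04, -5.44982886e+01, -2.73920292e+01,  6.43743575e-02,
        2.05182319e-02, -6.49023082e-05]), 'ee_pos': array([ 279.4252219 , -558.60968603,  241.08567326]), 'orientation': array([-3.05640995e+00, -7.21678735e-01,  3.77570130e-04]), 'ft_force': array([ 0.30743937, -0.23062598, -0.27940489]), 'moment': array([ 0.06180524, -0.01208165,  0.02058841]), 'grasp_force': 0.0, 'width': 87.79402484657385}
```

View pics/top0.png

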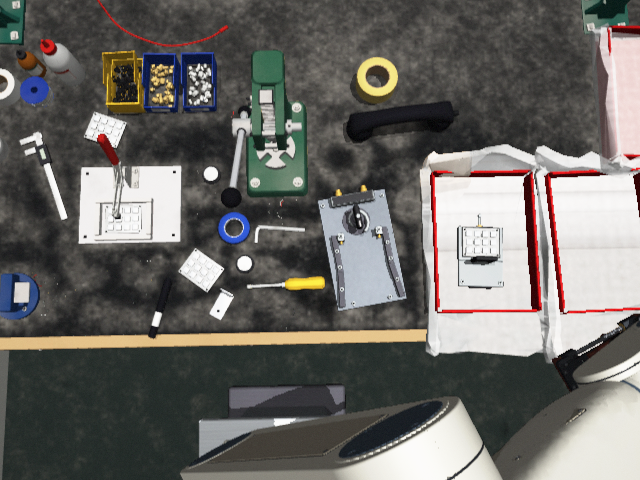

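View pics/side0.png

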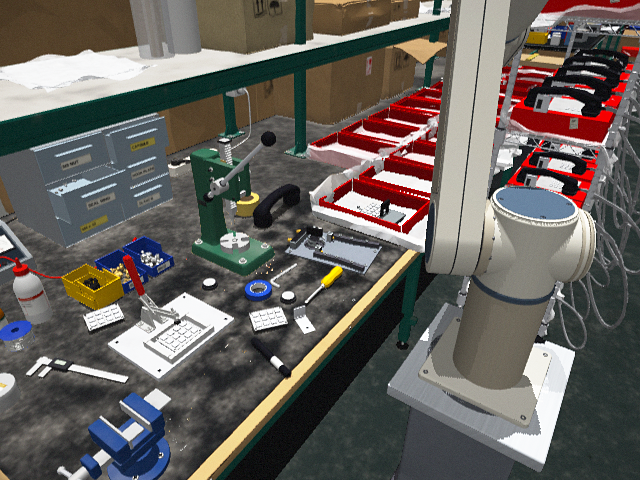

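View pics/wrist0.png

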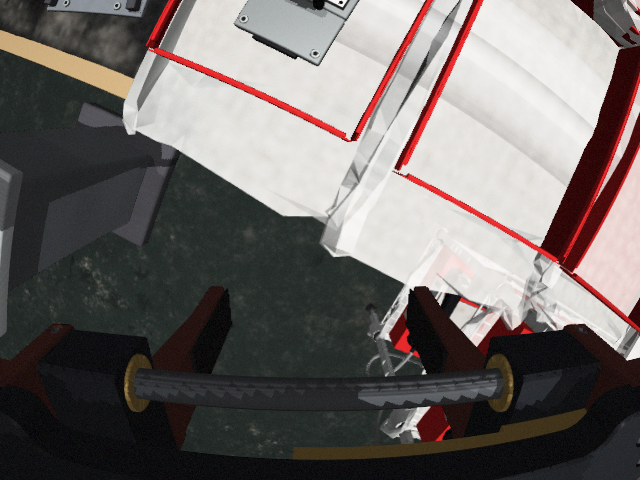

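The top view shows the cassette in the tray around (480,257), with its bolt pointing up at (479,218) and the handle bar near (484,258). The dock is at about (362,250), with the cam and wing at (357,218) and the terminal box at (350,197). The side view has the handle at (385,208). The wrist view catches only part of the cassette, at the top near (300,30).

Run:
```python
from h import *
for n,u,v,z in[('handle',484,258,56),('cas backL',459,287,22),('backR',503,287,22),('bolttip',479,217,15),('wing',358,218,52),('bedTL',319,204,8),('bedTR',376,189,8),('bedBL',340,310,8),('bedBR',406,297,8)]: print(n,plane('top0',u,v,z).round(1))
o=status.get_obs();print(R.from_rotvec(o['orientation']).as_matrix().round(3))
im=cv2.imread('pics/top0.png'); a=cv2.resize(im[180:320,300:520],None,fx=3.6,fy=3.6,interpolation=cv2.INTER_CUBIC); cv2.imwrite('pics/topcrop.png',a)
```

```text
handle [ 470.9 -442.9   56. ]
cas backL [ 414.  -395.4   22. ]
backR [ 412.1 -489.1   22. ]
bolttip [ 566.  -449.4   15. ]
wing [ 561.9 -182.8   52. ]
bedTL [ 603.3 -101.8    8. ]
bedTR [ 634.6 -228.1    8. ]
bedBL [ 371.3 -141.5    8. ]
bedBR [ 396.  -283.8    8. ]
[[ 0.894  0.447 -0.   ]
 [ 0.447 -0.894  0.001]
 [ 0.    -0.001 -1.   ]]
```

View pics/topcrop.png

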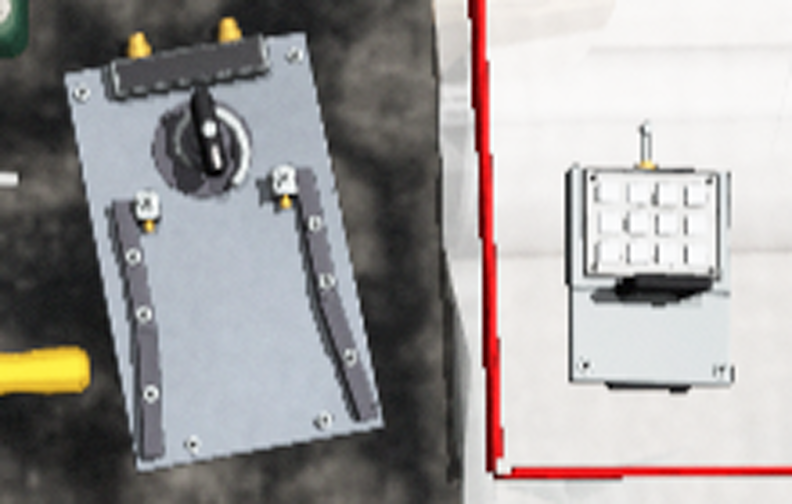

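The crop shows the cassette with its handle bar, the rails, the seat posts at (148,205) and (285,180), and the wing with its white mark toward the cassette. I'll move to a viewpoint between tray and dock.

```bash
python3 -m inch '[[[254,-129,-60,0,0,-1.09,100],[254,-129,-60,0,0,-1.09,100],[254,-129,-60,0,0,-1.09,100],[254,-129,-60,0,0,-1.09,100],[254,-129,-60,0,0,-1.09,100],[254,-129,-60,0,0,-1.09,100],[254,-129,-60,0,0,-1.09,100],[254,-129,-60,0,0,-1.09,100],[254,-129,-60,0,0,-1.09,100],[254,-129,-60,0,0,-1.09,100],[254,-129,-60,0,0,-1.09,100],[254,-129,-60,0,0,-1.09,100],[254,-129,-60,0,0,-1.09,100],[254,-129,-60,0,0,-1.09,100]]]'; python3 -c "
from h import *
grab('wrist','w1')"
```

```text
t: 1.55
ee_pos: [449.0, -330.1, 301.6]
orientation: [-2.241, -2.202, 0.0]
ft_force: [0.4, 0.1, 0.4]
width: 87.9
grasp_force: 0.0
```

View pics/w1.png

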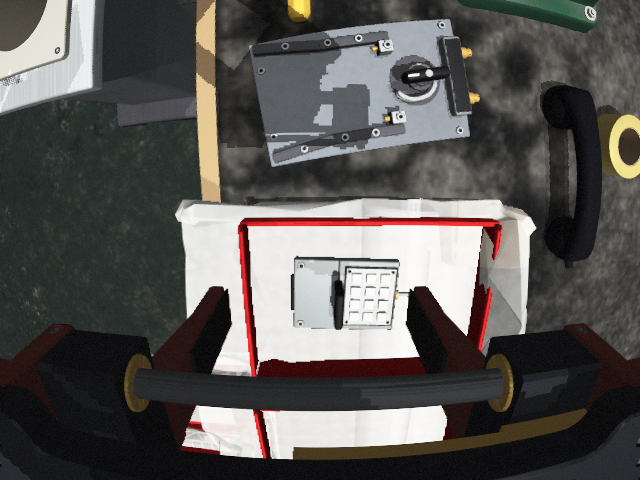

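The w1 view shows the dock centred near (365,90) with the cam at (415,78). The seat posts are at (387,47) and (400,117). The cassette is at (347,293), handle bar at about (339,303), bolt tip near (410,295).

Run:
```python
from h import *
def dark(f,x0,y0,x1,y1,t=45):
    im=cv2.imread(f'pics/{f}.png')[y0:y1,x0:x1].max(2); m=(im<t).astype('uint8')
    n,l,s,c=cv2.connectedComponentsWithStats(m); k=1+np.argmax(s[1:,4]); x,y=np.where(l==k)[::-1]
    r=cv2.minAreaRect(np.stack([x+x0,y+y0],1).astype(np.float32)); print(f,s[k],c[k]+[x0,y0],r,cv2.boxPoints(r).round(1).tolist()); return c[k]+[x0,y0]
a=dark('w1',325,262,352,340);b=dark('top0',460,245,510,270)
print('handle',tri(('w1',*a),('top0',*b)))
for z in(56,69): print(plane('w1',*a,z).round(1),plane('top0',*b,z).round(1))
a=dark('w1',390,60,452,98);b=dark('top0',345,198,372,235)
# crops for viewing
c1=cv2.resize(cv2.imread('pics/w1.png')[10:175,240:485],None,fx=3.2,fy=3.2,interpolation=cv2.INTER_CUBIC); cv2.imwrite('pics/c1.png',c1)
c2=cv2.resize(cv2.imread('pics/w1.png')[245:345,280:430],None,fx=5,fy=5,interpolation=cv2.INTER_CUBIC); cv2.imwrite('pics/c2.png',c2)
```

```text
w1 [  8  17  11  50 307] [338.         301.71661238] ((338.1230163574219, 303.5467834472656), (9.949699401855469, 49.04077911376953), 2.385944128036499) [[332.1000061035156, 327.79998779296875], [334.20001220703125, 278.79998779296875], [344.1000061035156, 279.29998779296875], [342.1000061035156, 328.29998779296875]]
top0 [10 12 26  6 75] [480.48       259.97333333] ((482.5, 259.5), (25.0, 5.0), -0.0) [[470.0, 262.0], [470.0, 257.0], [495.0, 257.0], [495.0, 262.0]]
handle (array([ 468.10835248, -435.10551017,   58.55028618]), [np.float64(1.5563847398114452), np.float64(1.556384739811426)])
[ 469.7 -437.    56. ] [ 466.9 -435.3   56. ]
[ 469.  -430.7   69. ] [ 465.4 -431.6   69. ]
w1 [ 11   0  51  38 488] [427.32377049  76.04713115] ((425.481689453125, 80.83537292480469), (37.76758575439453, 48.258583068847656), 83.6598129272461) [[399.3999938964844, 64.69999694824219], [447.3999938964844, 59.400001525878906], [451.5, 96.9000015258789], [403.6000061035156, 102.30000305175781]]
top0 [ 8  8 10 23 72] [355.98611111 219.36111111] ((357.42352294921875, 217.00587463378906), (22.472076416015625, 8.206526756286621), 85.60128784179688) [[352.5, 206.10000610351562], [360.70001220703125, 205.5], [362.3999938964844, 227.89999389648438], [354.20001220703125, 228.5]]
```

View pics/c1.png

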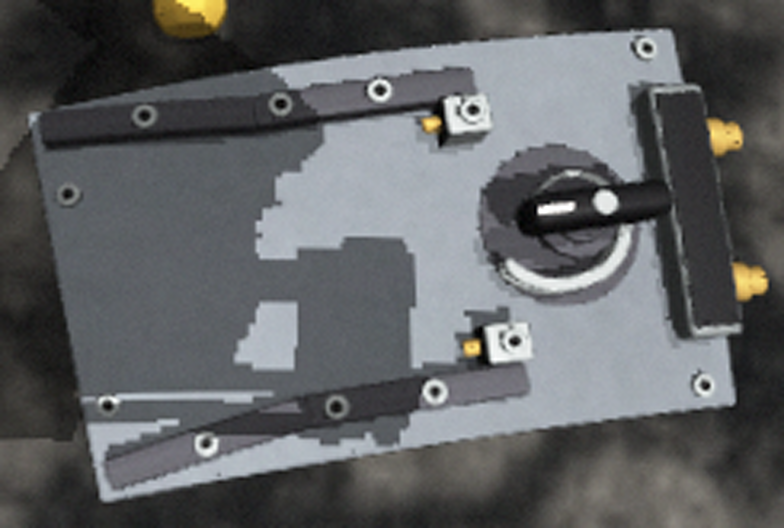

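View pics/c2.png

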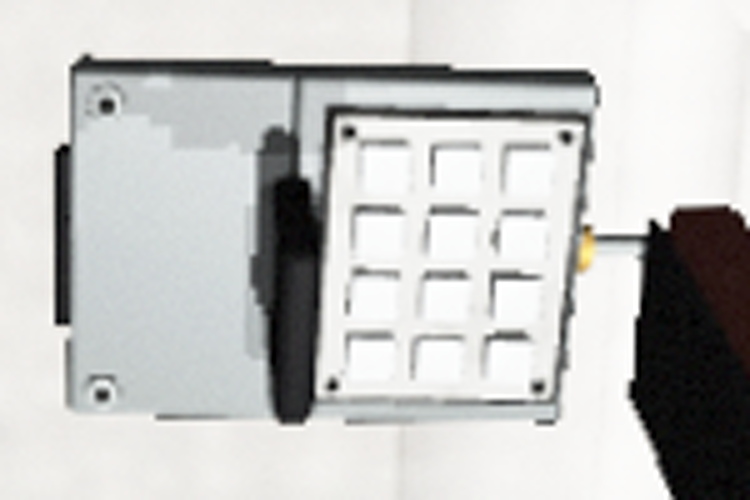

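The c1 crop shows rails, posts, brass plungers and the wing, with its white mark on the cassette side. The c2 crop shows the block corners and the handle bar at x≈295, plus the keypad. I'll compute poses from these points.

Run:
```python
from h import *
def P(n,pts,f,ox,oy,s,z): 
    for p in pts:
        print(n,p,plane(f,ox+(p[0]-s/2+.5)/s,oy+(p[1]-s/2+.5)/s,z).round(1))
P('cas RL,RR,FR,FL z22',[(78,72),(68,410),(560,415),(598,78)],'w1',280,245,5,22)
P('top handle far end z69',[(275,420),(312,420),(275,213),(318,213)],'w1',280,245,5,69)
P('top screws z22',[(106,103),(102,394)],'w1',280,245,5,22)
P('topimg: bed TL TR BR BL z8',[(67,73),(304,33),(383,427),(138,470)],'top0',300,180,3.6,8)
P('w1 bed TL TR BR BL z8',[(672,29),(735,405),(103,502),(33,115)],'w1',240,10,3.2,8)
P('w1 post top corners L z32 (front TL BL, back)',[(443,98),(445,131),(487,96),(489,131)],'w1',240,10,3.2,32)
P('w1 post R ',[(485,326),(488,360),(527,324),(531,358)],'w1',240,10,3.2,32)
P('topimg posts front L, R z32',[(138,218),(160,216),(274,192),(296,190)],'top0',300,180,3.6,32)
# triangulated screws: bed screw & posts & wing hub dot
def T(n,a,b): 
    print(n,tri(('w1',240+(a[0]-1.1)/3.2,10+(a[1]-1.1)/3.2),('top0',300+(b[0]-1.3)/3.6,180+(b[1]-1.3)/3.6)))
T('bedscrew TL',(646,47),(82,93));T('TR',(705,385),(294,55));T('BR',(108,405),(323,421))
T('wing dot',(605,202),(209,128));T('postL screw',(472,109),(148,207));T('postR screw',(514,341),(285,182))
T('wing whitebar',(555,209),(214,158))
```

```text
cas RL,RR,FR,FL z22 (78, 72) [ 419.8 -395.6   22. ]
cas RL,RR,FR,FL z22 (68, 410) [ 413.5 -488.7   22. ]
cas RL,RR,FR,FL z22 (560, 415) [ 542.5 -493.7   22. ]
cas RL,RR,FR,FL z22 (598, 78) [ 546.5 -399.5   22. ]
top handle far end z69 (275, 420) [ 465.3 -465.4   69. ]
top handle far end z69 (312, 420) [ 473.9 -465.6   69. ]
top handle far end z69 (275, 213) [ 465.2 -412.8   69. ]
top handle far end z69 (318, 213) [ 474.7 -413.    69. ]
top screws z22 (106, 103) [ 426.3 -403.7   22. ]
top screws z22 (102, 394) [ 422.5 -484.    22. ]
topimg: bed TL TR BR BL z8 (67, 73) [ 612.5 -100.4    8. ]
topimg: bed TL TR BR BL z8 (304, 33) [ 634.7 -245.9    8. ]
topimg: bed TL TR BR BL z8 (383, 427) [ 393.4 -283.7    8. ]
topimg: bed TL TR BR BL z8 (138, 470) [ 371.  -137.2    8. ]
w1 bed TL TR BR BL z8 (672, 29) [610.9 -99.5   8. ]
w1 bed TL TR BR BL z8 (735, 405) [ 634.4 -246.8    8. ]
w1 bed TL TR BR BL z8 (103, 502) [ 394.8 -285.5    8. ]
w1 bed TL TR BR BL z8 (33, 115) [ 372.4 -139.     8. ]
w1 post top corners L z32 (front TL BL, back) (443, 98) [ 517.3 -141.6   32. ]
w1 post top corners L z
[... 857 characters left out ...]
701245294), np.float64(0.3996397012453642)])
BR (array([ 397.61182931, -249.25818625,    3.09455149]), [np.float64(0.6250187022268976), np.float64(0.6250187022267941)])
wing dot (array([ 565.9897028 , -181.53527333,   60.45998784]), [np.float64(0.30411986544180447), np.float64(0.30411986544169917)])
postL screw (array([ 525.41649527, -146.14775183,   35.95195819]), [np.float64(1.1434961150306315), np.float64(1.1434961150308522)])
postR screw (array([ 538.73391563, -227.96176689,   36.28871252]), [np.float64(1.1915799389077613), np.float64(1.191579938907709)])
wing whitebar (array([ 549.28984846, -184.3494441 ,   57.07266841]), [np.float64(0.24126181611922512), np.float64(0.241261816119157)])
```

The bed corners from both views agree: dock yaw is about 9.0°, the seat is at about (525.1,-188.3,8) and the cam axis at (564.6,-182). The posts agree too, and bed size and height match the text. The cassette's yaw is about -2.3° and its handle is at (470,-443.5,~57). I'll grasp it now.

```bash
python3 -m inch '[[[-113,23,50,0,0,0.023,60],[-113,23,100,0,0,0.023,60],[-113,23,150,0,0,0.023,60],[-113,23,190,0,0,0.023,60],[-113,23,215,0,0,0.023,60],[-113,23,230,0,0,0.023,60],[-113,23,240,0,0,0.023,60],[-113,23,244,0,0,0.023,60],[-113,23,244,0,0,0.023,60],[-113,23,244,0,0,0.023,60],[-113,23,244,0,0,0.023,0],[-113,23,244,0,0,0.023,0],[-113,23,244,0,0,0.023,0],[-113,23,244,0,0,0.023,0],[-113,23,244,0,0,0.023,0],[-113,23,244,0,0,0.023,0],[-113,23,244,0,0,0.023,0],[-113,23,244,0,0,0.023,0]]]'
```

```text
t: 3.4
ee_pos: [470.2, -443.4, 57.7]
orientation: [2.265, 2.177, 0.0]
ft_force: [0.6, 0.2, 0.6]
width: 9.8
grasp_force: 30.0
```

```bash
python3 -m inch '[[[0,0,-15,0,0,0,0],[0,0,-40,0,0,0,0],[0,0,-75,0,0,0,0],[0,0,-110,0,0,0,0],[20,-10,-120,0,0,-0.03,0],[55,-20,-120,0,0,-0.06,0],[95,-30,-120,0,0,-0.1,0],[135,-45,-120,0,0,-0.14,0],[175,-55,-120,0,0,-0.18,0],[210,-63,-110,0,0,-0.197,0],[230,-68,-90,0,0,-0.197,0],[234.6,-68,-70,0,0,-0.197,0],[234.6,-68,-60,0,0,-0.197,0],[234.6,-68,-60,0,0,-0.197,0],[234.6,-68,-60,0,0,-0.197,0],[234.6,-68,-60,0,0,-0.197,0]]]'; python3 -c "
from h import *
grab('wrist','w2');grab('top','top2');print(status.get_obs())"
```

```text
t: 5.0
ee_pos: [412.2, -207.0, 118.5]
orientation: [2.04, 2.387, 0.0]
ft_force: [0.9, 0.3, -4.0]
width: 9.7
grasp_force: 30.0
{'t': 5.1, 'qpos': array([-4.91094568e-01,  3.89003195e-01,  2.06716875e+00,  1.84011430e-05,
        6.84052528e-01, -6.47355520e-01]), 'qvel': array([ 0.00263002,  0.00242385,  0.00614098, -0.00018062, -0.00380649,
        0.00111442]), 'joint_torque': array([ 1.77220290e-02, -4.39727962e+01, -1.82274055e+01,  4.64032567e-02,
        1.16458460e-02, -1.13935253e-03]), 'ee_pos': array([ 412.0490252 , -206.86304242,  118.34160353]), 'orientation': array([2.04042923e+00, 2.38702195e+00, 4.78625807e-04]), 'ft_force': array([ 0.91587527,  0.17440293, -3.52486793]), 'moment': array([ 0.02326074, -0.05440764, -0.01196903]), 'grasp_force': 29.996289610862732, 'width': 9.48804770279896}
```

View pics/w2.png

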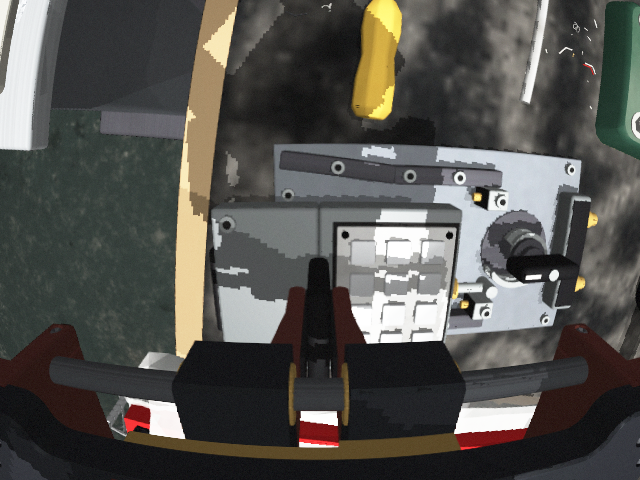

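The w2 view shows the held cassette over the dock: top-face corners near (211,207), (461,204) and (446,341), bolt from (456,292) to (491,292). The posts are at (497,201) and (485,311), and the bed corners at (275,145), (580,161) and (574,326).

Run:
```python
from h import *
seat=np.array([525.1,-188.3]);a=np.radians(9.0);M=np.array([[np.cos(a),np.sin(a)],[-np.sin(a),np.cos(a)]])
D=lambda p:(M@(p[:2]-seat)).round(1)
for n,u,v,z in[('RL',211,208,82.7),('FL',461,205,82.7),('FR',446,341,82.7),('screw RL',227,224,82.7),('boltroot',457,292,72.7),('pin top',491,292,81),('pin',491,292,72.7),('bedBL',275,145,8),('bedTL',580,161,8),('bedTR',574,327,8),('postL screw',502,201,32),('postR screw',487,312,32),('wing dot',554,276,66),('bar',533,276,66),
 ('kp TL screw',345,235,84),('kp TR screw',449,235,84)]:
    p=plane('w2',u,v,z); print(n,p.round(1),'dock',D(p))
for n,p in [('wingdot',(('w1',240+603.9/3.2,10+200.9/3.2),('w2',554,276))),('postL',(('w1',240+470.9/3.2,10+107.9/3.2),('w2',502,201))),('postR',(('w1',240+512.9/3.2,10+339.9/3.2),('w2',487,312))),('bedTL scr',(('w1',240+644.9/3.2,10+45.9/3.2),('w2',571,169)))]:
    q=tri(*p);print(n,q[0].round(1),np.round(q[1],1),'dock',D(q[0]))
```

```text
RL [ 351.6 -170.1   82.7] dock [-168.5   45.2]
FL [ 476.5 -148.2   82.7] dock [-41.8  47.2]
FR [ 490.6 -227.1   82.7] dock [-40.1 -32.9]
screw RL [ 360.7 -177.1   82.7] dock [-160.6   36.8]
boltroot [ 492.5 -199.5   72.7] dock [-33.9  -6. ]
pin top [ 510.1 -193.6   81. ] dock [-15.7  -2.9]
pin [ 515.2 -196.7   72.7] dock [-11.1  -6.8]
bedBL [ 371.5 -138.4    8. ] dock [-143.9   73.3]
bedTL [ 609.2 -100.1    8. ] dock [96.9 74. ]
bedTR [ 663.5 -245.7    8. ] dock [127.7 -78.4]
postL screw [ 528.5 -145.8   32. ] dock [10.  41.4]
postR screw [ 542.7 -228.1   32. ] dock [ 11.2 -42.1]
wing dot [ 565.  -182.6   66. ] dock [40.3 -0.6]
bar [ 547.3 -184.8   66. ] dock [22.5 -0. ]
kp TL screw [ 419.9 -173.3   84. ] dock [-101.6   31.3]
kp TR screw [ 473.3 -164.6   84. ] dock [-47.5  31.6]
wingdot [ 563.8 -182.4   67.1] [0.2 0.2] dock [39.2 -0.3]
postL [ 527.  -145.7   34.5] [0.2 0.2] dock [ 8.5 41.8]
postR [ 541.  -227.7   33.8] [0.7 0.7] dock [  9.5 -41.4]
bedTL scr [ 599.1 -109.1   10.5] [0.1 0.1] dock [85.5 66.6]
```

Run:
```python
from h import *
g=cv2.imread('pics/w2.png').max(2)
for c in(240,280,300,350,400,440): print(c,g[198:232,c].tolist())
print('row',[g[r,440:500].tolist() for r in(285,292)])
print('bolt cols',[(c,g[278:306,c].tolist()) for c in(466,474,482,490)])
```

```text
240 [48, 47, 45, 42, 62, 67, 65, 60, 64, 75, 82, 104, 115, 117, 122, 122, 120, 120, 121, 119, 120, 120, 123, 118, 120, 121, 120, 118, 120, 120, 118, 117, 120, 117]
280 [87, 89, 89, 81, 68, 63, 65, 65, 70, 72, 93, 107, 118, 121, 124, 123, 124, 122, 127, 124, 126, 122, 124, 123, 123, 119, 122, 122, 125, 122, 125, 121, 122, 123]
300 [89, 90, 90, 78, 67, 65, 68, 62, 68, 79, 98, 109, 118, 122, 124, 127, 127, 125, 127, 125, 124, 127, 126, 124, 125, 127, 122, 123, 125, 125, 124, 120, 126, 125]
350 [88, 85, 87, 77, 68, 65, 61, 65, 68, 76, 92, 109, 115, 121, 123, 128, 125, 122, 121, 126, 124, 125, 126, 107, 46, 28, 30, 34, 108, 166, 190, 189, 189, 190]
400 [87, 88, 87, 85, 71, 65, 63, 64, 65, 70, 101, 151, 182, 210, 238, 242, 242, 242, 241, 240, 241, 241, 241, 242, 139, 54, 40, 50, 96, 219, 253, 253, 253, 253]
440 [227, 227, 227, 225, 224, 105, 65, 67, 70, 70, 69, 84, 104, 109, 117, 125, 123, 123, 126, 123, 122, 119, 119, 122, 98, 41, 32, 33, 53, 128, 172, 185, 185, 183]
row [[138, 134, 130, 133, 130, 129, 156, 182, 181, 150, 64, 36, 78, 120, 159, 180, 181, 228, 219, 187, 187, 187, 187, 187, 
[... 330 characters left out ...]
51, 146, 138, 132, 125, 117, 113, 114, 113, 113, 92, 81, 78, 93, 213, 247, 247, 246, 247, 247, 246, 245, 244, 245, 244, 230, 209, 208]]
bolt cols [(466, [222, 220, 218, 201, 103, 109, 151, 193, 216, 235, 245, 248, 246, 238, 171, 45, 14, 14, 19, 16, 16, 26, 73, 133, 190, 230, 253, 225]), (474, [217, 218, 218, 205, 156, 119, 163, 197, 222, 237, 246, 247, 245, 238, 138, 90, 82, 82, 84, 83, 86, 86, 81, 57, 25, 23, 32, 63]), (482, [82, 83, 80, 79, 86, 112, 140, 151, 159, 194, 213, 170, 143, 108, 92, 88, 83, 85, 86, 85, 89, 86, 85, 80, 87, 187, 236, 242]), (490, [171, 214, 212, 180, 120, 89, 85, 84, 91, 224, 246, 248, 248, 247, 247, 245, 244, 245, 245, 242, 227, 174, 111, 89, 133, 224, 244, 244])]
```

Run:
```python
from h import *
seat=np.array([525.1,-188.3]);a=np.radians(9.0);M=np.array([[np.cos(a),np.sin(a)],[-np.sin(a),np.cos(a)]])
D=lambda p:(M@(p[:2]-seat)).round(1)
for n,u,v,z in[('L240',240,207.6,82),('L300',300,207.4,82),('L350',350,207.4,82),('L440',440,208.5,82),('Lbot280',280,201.5,62.7),('Lbot400',400,201.8,62.7),('rod466',466,287,72.7),('rod474',474,287,72.7)]:
    print(n,D(plane('w2',u,v,z)))
o=np.load('pics/w2.npz');print('tcp',D(o['ee']), D(ray('w2',320,240)[0]))
```

```text
L240 [-153.6   45. ]
L300 [-123.7   44.8]
L350 [-99.2  44.8]
L440 [-53.   44.9]
Lbot280 [-135.5   44.3]
Lbot400 [-69.9  44.4]
rod466 [-28.6  -2.9]
rod474 [-23.3  -3.1]
tcp [-114.4   -0.8] [-115.    80.6]
```

Two features agree: the left edge is at +44.9 and the rod at -3.0, so the cassette sits about 2.6 mm right of the dock centre and square. I'll shift left 2.6, lower it inside the flare with the face about 75 mm short, then slide in.

```bash
python3 -m inch '[[[2.6,-20,10,0,0,0,0],[2.6,-35,25,0,0,0,0],[2.6,-35,40,0,0,0,0],[2.6,-35,47,0,0,0,0],[2.6,-35,50,0,0,0,0],[2.6,-35,52,0,0,0,0],[2.6,-35,53,0,0,0,0],[2.6,-35,53.5,0,0,0,0],[2.6,-35,53.5,0,0,0,0],[2.6,-35,53.5,0,0,0,0]]]'
```

```text
t: 6.1
ee_pos: [376.8, -209.2, 64.4]
orientation: [2.04, 2.389, 0.0]
ft_force: [0.2, 0.2, -4.1]
width: 9.9
grasp_force: 30.0
```

```bash
python3 -m inch '[[[0,4,0,0,0,0,0],[0,8,0,0,0,0,0],[0,13,0,0,0,0,0],[0,18,0,0,0,0,0],[0,23,0,0,0,0,0],[0,27,0,0,0,0,0],[0,30,0,0,0,0,0],[0,30,0,0,0,0,0],[0,30,0,0,0,0,0]]]'; python3 -c "
from h import *
o=status.get_obs();print(o['ft_force'],o['moment'])"
```

```text
t: 7.0
ee_pos: [406.1, -204.3, 64.1]
orientation: [-2.04, -2.389, 0.0]
ft_force: [-0.1, 0.7, -3.7]
width: 9.4
grasp_force: 30.0
[-0.10914781  0.6896827  -3.70714618] [-0.03161891 -0.04003573  0.00821773]
```

```bash
python3 -m inch '[[[0,5,0.5,0,0,0,0],[0,10,0.5,0,0,0,0],[0,15,0.5,0,0,0,0],[0,20,0.5,0,0,0,0],[0,25,0.5,0,0,0,0],[0,29,0.5,0,0,0,0],[0,32,0.5,0,0,0,0],[0,32,0.5,0,0,0,0]]]'; python3 -c "
from h import *
o=status.get_obs();print(o['ft_force'],o['moment'])"
```

```text
t: 7.8
ee_pos: [438.4, -199.4, 63.7]
orientation: [2.04, 2.389, 0.0]
ft_force: [-0.5, 0.3, -2.7]
width: 9.7
grasp_force: 30.0
[-0.46732633  0.28758198 -2.67469268] [-0.04553882 -0.05238164  0.01056042]
```

```bash
python3 -m inch '[[[0,2,0.5,0,0,0,0],[0,4,0.5,0,0,0,0],[0,5,0.5,0,0,0,0],[0,6,0.5,0,0,0,0],[0,6,0.5,0,0,0,0]]]'; python3 -m inch '[[[0,0.7,0,0,0,0,0],[0,1.5,0,0,0,0,0],[0,1.5,0,0,0,0,0]]]'
```

```text
t: 8.3
ee_pos: [442.1, -198.3, 63.6]
orientation: [-2.039, -2.387, 0.002]
ft_force: [-8.2, -1.9, 9.5]
width: 9.3
grasp_force: 30.0
t: 8.6
ee_pos: [443.4, -198.1, 63.6]
orientation: [-2.039, -2.387, 0.002]
ft_force: [-8.9, -1.0, 10.6]
width: 10.1
grasp_force: 30.0
```

```bash
python3 -m inch '[[[0,0,-0.9,0,0,0,0],[0,0,-0.9,0,0,0,0]]]'; python3 -m inch '[[[0,0.7,0,0,0,0,0],[0,1.5,0,0,0,0,0],[0,1.5,0,0,0,0,0]]]'
```

```text
t: 8.8
ee_pos: [445.0, -198.2, 64.1]
orientation: [-2.04, -2.389, 0.0]
ft_force: [-1.8, -0.9, -2.4]
width: 9.8
grasp_force: 30.0
t: 9.1
ee_pos: [446.6, -197.9, 63.9]
orientation: [-2.04, -2.389, 0.0]
ft_force: [-3.4, -1.0, -3.4]
width: 10.1
grasp_force: 30.0
```

Spring force (about 3.1 N, so about -3.6 mm) and kinematics (-4.0 mm) agree. I'll rest the weight on the bed and ease off the push before letting go.

```bash
python3 -m inch '[[[0,0,0.5,0,0,0,0],[0,0,0.5,0,0,0,0]]]'; python3 -m inch '[[[0,-0.4,0,0,0,0,0],[0,-0.8,0,0,0,0,0],[0,-0.8,0,0,0,0,0]]]'
```

```text
t: 9.3
ee_pos: [446.6, -197.9, 63.7]
orientation: [-2.04, -2.389, 0.0]
ft_force: [-2.9, -0.6, 2.3]
width: 9.7
grasp_force: 30.0
t: 9.6
ee_pos: [446.3, -198.1, 63.7]
orientation: [2.04, 2.388, 0.0]
ft_force: [-1.4, 0.4, 0.4]
width: 9.7
grasp_force: 30.0
```

```bash
python3 -m inch '[[[0,-0.8,0,0,0,0,15],[0,-0.8,0,0,0,0,30],[0,-0.8,0,0,0,0,50],[0,-0.8,0,0,0,0,50],[0,-0.8,-20,0,0,0,50],[0,-0.8,-45,0,0,0,50],[0,10,-66,0,0,-0.1,50],[-2,40,-70,0,0,-0.25,50],[-2.7,80,-70,0,0,-0.4,50],[-2.7,110,-70,0,0,-0.55,50],[-2.7,119.2,-70,0,0,-0.7,50],[-2.7,119.2,-70,0,0,-0.85,50],[-2.7,119.2,-70,0,0,-1,50],[-2.7,119.2,-70,0,0,-1.15,50],[-2.7,119.2,-70,0,0,-1.3,50],[-2.7,119.2,-70,0,0,-1.45,50],[-2.7,119.2,-70,0,0,-1.57,50],[-2.7,119.2,-70,0,0,-1.57,50],[-2.7,119.2,-70,0,0,-1.57,50]]]'; python3 -c "
from h import *
grab('wrist','w3');o=status.get_obs();print(o['qpos'],o['ft_force'],o['moment'])"
```

```text
t: 11.5
ee_pos: [564.1, -182.1, 133.5]
orientation: [0.24, -3.132, -0.0]
ft_force: [-0.9, 0.4, -0.1]
width: 44.2
grasp_force: 0.0
[-3.32466832e-01  5.17654117e-01  1.77166333e+00  7.03569414e-05
  8.52312870e-01 -2.05646353e+00] [-0.56637698  0.4723381   0.52945667] [ 0.01894843 -0.12180838 -0.02925234]
```

View pics/w3.png

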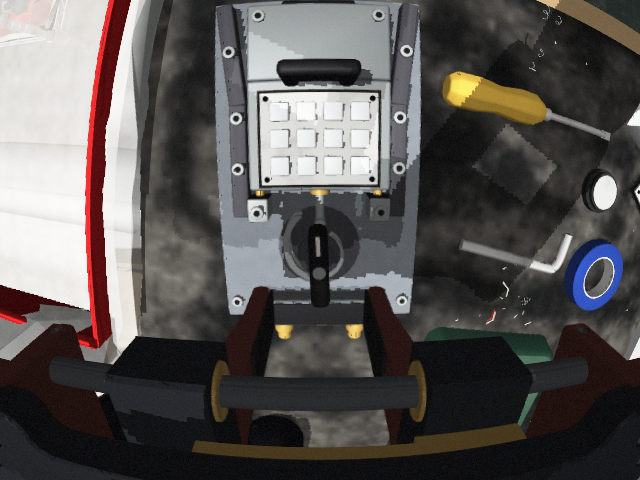

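The w3 view shows the cassette square between the rails with its front edge at row ≈189. The posts are at (258,211) and (379,211), the T-head is by the cam near (319,205), and the wing runs from (318,225) to (319,305) with its dot at (319,272).

Run:
```python
from h import *
seat=np.array([525.1,-188.3]);a=np.radians(9.0);M=np.array([[np.cos(a),np.sin(a)],[-np.sin(a),np.cos(a)]])
D=lambda p:(M@(p[:2]-seat)).round(1)
g=cv2.imread('pics/w3.png').max(2)
for c in(285,300,350): print(c,g[180:212,c].tolist())
for c in(250,258,372,382): print('post',c,g[184:216,c].tolist())
print('row160',g[160,235:262].tolist(),g[160,375:400].tolist())
for n,u,v,z in[('front',300,188,28),('front191',300,191,28),('postL fr',379,201,32),('postRfr',258,201,32),('dot',319,272,66),('bar top',318,238,66),('wing near end',318,225,66),('wing bot end',319,306,66)]: print(n,plane('w3',u,v,z).round(1),D(plane('w3',u,v,z)))
print('tri dot',tri(('w3',319,272),('w1',240+603.9/3.2,10+200.9/3.2),('top0',300+207.7/3.6,180+126.7/3.6)))
```

```text
285 [220, 223, 222, 221, 220, 73, 35, 95, 134, 123, 127, 128, 63, 62, 71, 69, 64, 65, 64, 63, 64, 65, 68, 63, 67, 66, 70, 66, 69, 64, 64, 66]
300 [220, 223, 220, 220, 192, 35, 32, 91, 126, 109, 132, 150, 147, 129, 67, 64, 70, 64, 67, 67, 67, 64, 68, 66, 67, 67, 65, 68, 64, 66, 64, 72]
350 [217, 218, 219, 213, 139, 49, 30, 110, 132, 131, 138, 149, 123, 67, 67, 66, 65, 65, 72, 66, 67, 70, 68, 66, 71, 68, 67, 70, 71, 68, 69, 68]
post 250 [143, 141, 140, 145, 136, 67, 40, 30, 27, 26, 19, 23, 15, 13, 29, 103, 202, 237, 235, 235, 234, 233, 231, 231, 224, 219, 220, 222, 197, 196, 217, 222]
post 258 [182, 181, 179, 182, 178, 146, 142, 245, 244, 243, 242, 178, 64, 13, 34, 113, 199, 228, 226, 224, 222, 188, 116, 130, 197, 224, 198, 78, 33, 36, 32, 81]
post 372 [134, 55, 29, 103, 134, 118, 113, 138, 134, 28, 21, 16, 13, 20, 62, 87, 89, 90, 88, 90, 92, 86, 87, 111, 121, 119, 112, 85, 83, 86, 84, 86]
post 382 [154, 156, 156, 153, 136, 117, 110, 131, 59, 25, 16, 11, 13, 26, 53, 84, 85, 84, 87, 86, 81, 76, 81, 84, 87, 68, 27, 18, 18, 17, 15, 57]
row160 [105, 103, 107, 109, 109, 105, 103, 101, 103, 100, 88, 55, 29, 88, 144, 176, 199, 195, 199, 199, 196, 195, 196, 113, 33, 91, 185] [237, 238, 197, 106, 38, 92, 141, 158, 156, 158, 158, 156, 157, 141, 114, 82, 89, 94, 98, 91, 90, 86, 86, 88, 92]
front [ 520.5 -201.7   28. ] [ -6.7 -12.5]
front191 [ 522.5 -201.4   28. ] [ -4.6 -12.5]
postL fr [ 520.2 -148.1   32. ] [ 1.4 40.5]
postRfr [ 532.6 -228.3   32. ] [  1.2 -40.7]
dot [ 563.4 -182.1   66. ] [38.8  0.1]
bar top [ 542.4 -186.    66. ] [17.4 -0.4]
wing near end [ 534.6 -187.2   66. ] [ 9.6 -0.4]
wing bot end [ 586.1 -178.6   66. ] [61.8  0. ]
tri dot (array([ 566.07764768, -181.58110887,   59.68896792]), [np.float64(0.2547807561236899), np.float64(0.31991012456826706), np.float64(0.3682945642216392)])
```

The gap measures about 4 mm, so the T-head is in the mouth. I'll lower onto the wing and grip it.

```bash
python3 -m inch '[[[0,0,30,0,0,0,50],[0,0,50,0,0,0,40],[0,0,62,0,0,0,40],[0,0,70,0,0,0,40],[0,0,73.5,0,0,0,40],[0,0,73.5,0,0,0,40],[0,0,73.5,0,0,0,0],[0,0,73.5,0,0,0,0],[0,0,73.5,0,0,0,0],[0,0,73.5,0,0,0,0],[0,0,73.5,0,0,0,0],[0,0,73.5,0,0,0,0]]]'; python3 -c "
from h import *
o=status.get_obs();print(o['ft_force'],o['moment'],o['orientation'])"
```

```text
t: 12.75
ee_pos: [564.4, -181.9, 60.6]
orientation: [-0.245, 3.131, 0.0]
ft_force: [-0.5, 3.9, 6.5]
width: 11.7
grasp_force: 29.9
[-0.47743027  3.85588278  6.52781996] [ 0.76112402 -0.10347347 -0.0154772 ] [-2.44966697e-01  3.13133241e+00  2.01572098e-04]
```

```bash
python3 -m inch '[[[0,0,-1.5,0,0,0,20],[0,0,-1.5,0,0,0,20],[0,0,-1.5,0,0,0,0],[0,0,-1.5,0,0,0,0],[0,0,-1.5,0,0,0,0],[0,0,-1.5,0,0,0,0]]]'; python3 -c "
from h import *
o=status.get_obs();print(o['moment'])"; python3 -m inch '[[[0,0,0,0,0,0.1,0],[0,0,0,0,0,0.2,0],[0,0,0,0,0,0.3,0],[0,0,0,0,0,0.4,0],[0,0,0,0,0,0.4,0],[0,0,0,0,0,0.4,0]]]'; python3 -c "
from h import *
o=status.get_obs();print(o['moment'])"
```

```text
t: 13.35
ee_pos: [563.9, -182.0, 61.5]
orientation: [0.245, -3.132, -0.0]
ft_force: [-0.2, 2.8, 1.4]
width: 11.8
grasp_force: 30.0
[ 0.44740723 -0.14059256 -0.02749873]
t: 13.95
ee_pos: [563.9, -181.7, 61.4]
orientation: [-0.378, -3.118, -0.001]
ft_force: [0.0, 5.6, 1.2]
width: 11.9
grasp_force: 30.0
[ 0.97616102 -0.17952532 -0.03209398]
```

```bash
python3 -m inch '[[[0.2,0.8,0,0,0,0.1,0],[0.2,0.8,0,0,0,0.2,0],[0.2,0.8,0,0,0,0.3,0],[0.2,0.8,0,0,0,0.4,0],[0.2,0.8,0,0,0,0.5,0],[0.2,0.8,0,0,0,0.6,0],[0.2,0.8,0,0,0,0.7,0],[0.2,0.8,0,0,0,0.8,0],[0.2,0.8,0,0,0,0.9,0],[0.2,0.8,0,0,0,1,0],[0.2,0.8,0,0,0,1,0],[0.2,0.8,0,0,0,1,0]]]'; python3 -c "
from h import *
o=status.get_obs();print(o['moment'],o['qpos'])"
```

```text
t: 15.15
ee_pos: [564.4, -181.1, 61.5]
orientation: [1.824, 2.557, 0.001]
ft_force: [1.6, 4.7, -1.0]
width: 11.7
grasp_force: 30.0
[ 0.83144414 -0.38907005 -0.01690063] [-3.30787890e-01  6.28712763e-01  1.79318142e+00  6.06193907e-04
  7.19296077e-01 -6.62741580e-01]
```

```bash
cat > m.py <<'E'
from h import *
o=status.get_obs();w=o['orientation'];y=np.degrees(2*np.arctan2(w[1],w[0]))%360
print('mz',o['moment'].round(3),'F',o['ft_force'].round(1),'cam~',np.radians((188.9-y)%360).round(3),'t',o['t'])
E
python3 -m inch '[[[0.6,0,0,0,0,0.08,0],[0.6,0,0,0,0,0.15,0],[0.6,0,0,0,0,0.15,0]]]' >/dev/null; python3 m.py; python3 -m inch '[[[0,0,0,0,0,0.08,0],[0,0,0,0,0,0.15,0],[0,0,0,0,0,0.15,0]]]'>/dev/null; python3 m.py
```

```text
mz [ 0.345 -0.685 -0.008] F [ 4.   1.5 -3.5] cam~ 1.546 t 15.45
mz [ 0.332 -0.911 -0.053] F [ 4.4  1.8 -5. ] cam~ 1.696 t 15.75
```

```bash
for i in 1 ; do python3 -m inch '[[[0,0.7,0.7,0,0,0.05,0],[0,0.7,0.7,0,0,0.1,0],[0,0.7,0.7,0,0,0.1,0]]]' >/dev/null; python3 m.py; done; python3 -m inch '[[[0,0,0,0,0,0.05,0],[0,0,0,0,0,0.1,0],[0,0,0,0,0,0.1,0]]]'>/dev/null; python3 m.py;  python3 -m inch '[[[0,0,0,0,0,0.05,0],[0,0,0,0,0,0.1,0],[0,0,0,0,0,0.1,0]]]'>/dev/null; python3 m.py
```

```text
mz [ 0.275 -0.198 -0.071] F [0.4 2.4 4.3] cam~ 1.795 t 16.05
mz [ 0.248 -0.056 -0.058] F [0.4 1.3 5.8] cam~ 1.896 t 16.35
mz [ 0.268 -0.113 -0.007] F [0.7 1.1 6.1] cam~ 1.996 t 16.65
```

```bash
python3 -m inch '[[[0,0,-0.3,0,0,0.05,0],[0,0,-0.3,0,0,0.1,0],[0,0,-0.3,0,0,0.1,0]]]' >/dev/null; python3 m.py; python3 -m inch '[[[0,0,0,0,0,0.05,0],[0,0,0,0,0,0.1,0],[0,0,0,0,0,0.1,0]]]'>/dev/null; python3 m.py
```

```text
mz [ 0.121 -0.31  -0.086] F [2.  0.6 2.8] cam~ 2.096 t 16.95
mz [-0.008 -0.289 -0.056] F [ 2.4 -0.   2.3] cam~ 2.196 t 17.25
```

```bash
python3 -m inch '[[[0,0,0,0,0,0.05,0],[0,0,0,0,0,0.1,0],[0,0,0,0,0,0.1,0]]]' >/dev/null; python3 m.py; python3 -c "
from h import *
grab('top','top4');grab('wrist','w4')"; python3 m.py
```

```text
mz [-0.122 -0.374 -0.001] F [ 1.4 -2.1  2.8] cam~ 2.296 t 17.55
mz [-0.202 -0.348  0.025] F [ 1.2 -1.6  3.7] cam~ 2.296 t 17.65
```

```bash
cat > m.py <<'E'
from h import *
L=[]
for i in range(6):
    optics.get_image('side'); o=status.get_obs(); L.append(o['moment'][2])
w=o['orientation'];y=np.degrees(2*np.arctan2(w[1],w[0]))%360
print('mz %.3f sd %.3f'%(np.mean(L),np.std(L)),'F',o['ft_force'].round(1),'cam~',np.radians((188.9-y)%360).round(3),'t',o['t'],'w',round(o['width'],1))
E
python3 m.py;python3 -m inch '[[[0,0,0,0,0,0.05,0],[0,0,0,0,0,0.1,0],[0,0,0,0,0,0.1,0]]]' >/dev/null; python3 m.py
```

```text
mz 0.091 sd 0.029 F [ 1.  -3.7  4.1] cam~ 2.298 t 17.95 w 11.9
mz -0.006 sd 0.019 F [ 1.7 -3.3  5.3] cam~ 2.398 t 18.55 w 11.8
```

```bash
python3 m.py;python3 -m inch '[[[0,-0.3,0,0,0,0.05,0],[0,-0.3,0,0,0,0.1,0],[0,-0.3,0,0,0,0.1,0]]]' >/dev/null; python3 m.py
```

```text
mz -0.006 sd 0.028 F [ 2.7 -4.1  4.9] cam~ 2.398 t 18.85 w 12.0
mz -0.052 sd 0.019 F [ 2.6 -5.3  4.3] cam~ 2.498 t 19.45 w 11.5
```

```bash
python3 -m inch '[[[0,0,0,0,0,0.05,0],[0,0,0,0,0,0.1,0],[0,0,0,0,0,0.1,0]]]' >/dev/null; python3 m.py
```

```text
mz 0.169 sd 0.026 F [ 2.  -6.4  4. ] cam~ 2.597 t 20.05 w 11.8
```

```bash
python3 m.py; python3 -m inch '[[[-0.3,1.1,0,0,0,0,0],[-0.3,1.1,0,0,0,0,0]]]' >/dev/null; python3 m.py; python3 m.py
```

```text
mz 0.197 sd 0.021 F [ 2.6 -6.   4.7] cam~ 2.597 t 20.35 w 11.9
mz 0.191 sd 0.029 F [ 2.  -1.2  6.1] cam~ 2.597 t 20.85 w 11.8
mz 0.192 sd 0.020 F [ 1.5 -1.   5.7] cam~ 2.597 t 21.15 w 12.1
```

Run:
```python
from h import *
im=grab('top','top5')['frame'][:,:,::-1]; im2=grab('wrist','w5')['frame'][:,:,::-1]
a=cv2.resize(im[170:320,300:430],(400,462),interpolation=cv2.INTER_CUBIC); b=cv2.resize(im2,(400,300)); c=np.zeros((600,800,3),np.uint8); 
s=cv2.resize(im2[0:300,120:520],(400,300)); c[:462,:400]=a; c[:300,400:]=b; c[300:,400:]=s; cv2.imwrite('pics/c5.png',c)
```

```text
(no output)
```

View pics/c5.png

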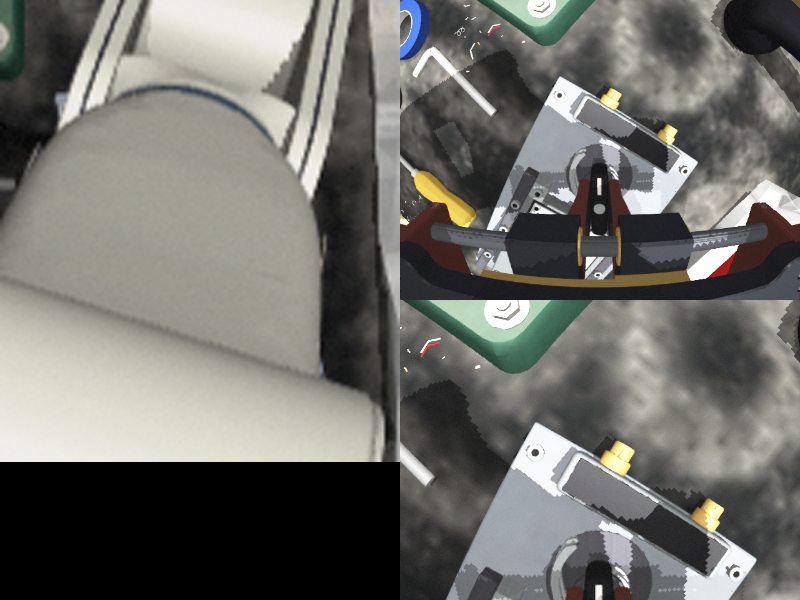

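The final view confirms the wing has turned with the gripper (its white mark now faces away from the cassette). The arm hides the seat gap, so I'll confirm stiffness with one tiny turn.

```bash
python3 m.py; python3 -m inch '[[[0,0,0,0,0,0.015,0],[0,0,0,0,0,0.015,0]]]' >/dev/null; python3 m.py; python3 m.py
```

```text
mz 0.174 sd 0.023 F [ 2.3 -0.4  6.4] cam~ 2.597 t 21.55 w 11.9
mz 0.183 sd 0.050 F [ 1.9 -0.7  6.6] cam~ 2.612 t 22.05 w 11.7
mz 0.153 sd 0.059 F [ 1.3 -1.6  6.7] cam~ 2.612 t 22.35 w 11.7
```

```bash
python3 -m inch '[[[0,0,0,0,0,0,30],[0,0,0,0,0,0,30],[0,0,0,0,0,0,30],[0,0,0,0,0,0,30]]]'; python3 m.py; python3 -m inch '[[[0,0,0,0,0,0,0],[0,0,0,0,0,0,0],[0,0,0,0,0,0,0],[0,0,0,0,0,0,0],[0,0,0,0,0,0,0]]]'>/dev/null; python3 m.py;  python3 -m inch '[[[0,0,0,0,0,0.02,0],[0,0,0,0,0,0.02,0]]]' >/dev/null; python3 m.py
```

```text
t: 22.75
ee_pos: [564.2, -181.3, 60.7]
orientation: [-2.959, -1.052, 0.002]
ft_force: [-0.1, -0.2, -0.4]
width: 26.4
grasp_force: 0.0
mz -0.000 sd 0.030 F [-0.   0.2  0.5] cam~ 2.614 t 23.05 w 26.4
mz 0.200 sd 0.063 F [ 0.5 -0.5  0.9] cam~ 2.614 t 23.85 w 11.8
mz 0.183 sd 0.011 F [-1.2  0.1  1.9] cam~ 2.634 t 24.35 w 11.7
```

```bash
python3 m.py; python3 -m inch '[[[0,0,0,0,0,0,50],[0,0,0,0,0,0,50],[0,0,0,0,0,0,50],[0,0,0,0,0,0,50],[0,0,-20,0,0,0,50],[0,0,-45,0,0,0,50],[0,0,-72,0,0,0,50],[0,0,-72,0,0,-0.15,50],[0,0,-72,0,0,-0.3,50]]]'; python3 -m inch '[[[0,0,0,0,0,-0.15,50],[0,0,0,0,0,-0.3,50],[0,0,0,0,0,-0.45,50],[0,0,0,0,0,-0.6,50],[0,0,0,0,0,-0.75,50],[0,0,0,0,0,-0.9,50],[0,0,0,0,0,-1.05,50],[0,0,0,0,0,-1.2,50],[0,0,0,0,0,-1.35,50],[0,0,0,0,0,-1.5,50],[0,0,0,0,0,-1.65,50],[0,0,0,0,0,-1.8,50],[0,0,0,0,0,-1.95,50],[0,0,0,0,0,-2.1,50],[0,0,0,0,0,-2.25,50],[0,0,0,0,0,-2.33,50],[0,0,0,0,0,-2.33,50],[0,0,0,0,0,-2.33,50],[0,0,0,0,0,-2.33,50]]]'
python3 - <<'E'
from h import *
seat=np.array([525.1,-188.3]);a=np.radians(9.0);M=np.array([[np.cos(a),np.sin(a)],[-np.sin(a),np.cos(a)]])
D=lambda p:(M@(p[:2]-seat)).round(1)
grab('wrist','w6'); g=cv2.imread('pics/w6.png').max(2)
for f in('w3','w6'):
    gg=cv2.imread(f'pics/{f}.png')
    h=cv2.cvtColor(gg,cv2.COLOR_BGR2HSV); br=(h[150:230,230:410,0]>15)&(h[150:230,230:410,0]<30)&(h[150:230,230:410,1]>120)&(h[150:230,230:410,2]>120)
    n,l,s,c=cv2.connectedComponentsWithStats(br.astype('uint8'));print(f,'brass',[(s[i].tolist(),) for i in range(1,n) if s[i,4]>4])
for c in(250,258,285,300,350,372,382): print(c,g[176:216,c].tolist())
print(status.get_obs()['ee_pos'],status.get_obs()['orientation'])
E
```

```text
mz 0.162 sd 0.016 F [-1.5  0.9  1.2] cam~ 2.634 t 24.65 w 11.8
t: 25.55
ee_pos: [565.5, -181.8, 134.4]
orientation: [2.779, 1.462, 0.003]
ft_force: [-0.3, 0.5, 0.6]
width: 43.6
grasp_force: 0.0
t: 27.45
ee_pos: [564.8, -181.5, 133.1]
orientation: [0.235, -3.133, -0.0]
ft_force: [-0.6, 0.3, 0.0]
width: 44.2
grasp_force: 0.0
w3 brass [([26, 41, 7, 5, 32],), ([81, 40, 17, 5, 74],), ([143, 40, 8, 5, 34],)]
w6 brass [([83, 46, 13, 5, 45],)]
250 [172, 168, 165, 166, 164, 160, 155, 154, 153, 152, 150, 147, 146, 144, 144, 149, 146, 149, 144, 101, 44, 25, 102, 195, 234, 235, 233, 233, 231, 230, 229, 222, 214, 207, 220, 226, 229, 220, 215, 195]
258 [110, 118, 148, 147, 147, 143, 173, 179, 179, 177, 176, 178, 177, 174, 175, 176, 176, 177, 180, 154, 90, 29, 115, 196, 226, 227, 223, 222, 123, 78, 86, 168, 211, 213, 188, 155, 97, 123, 159, 199]
285 [235, 236, 235, 235, 233, 222, 191, 214, 218, 218, 222, 223, 222, 222, 203, 134, 31, 65, 141, 137, 72, 67, 68, 63, 67, 65, 64, 67, 65, 67, 66, 70, 67, 71, 65, 63, 68, 68, 68, 63]
300 [243, 242, 242, 242, 236, 211, 192, 213, 218, 217, 220, 218, 223, 222, 186, 105, 41, 89, 165, 120, 63, 63, 66, 68, 65, 66, 69, 68, 69, 66, 67, 68, 51, 40, 35, 40, 35, 38, 38, 38]
350 [168, 166, 184, 205, 210, 206, 219, 219, 222, 221, 219, 221, 220, 219, 167, 36, 57, 104, 141, 79, 70, 66, 64, 69, 67, 67, 70, 65, 66, 65, 69, 68, 70, 71, 65, 71, 67, 66, 69, 68]
372 [215, 215, 214, 216, 216, 214, 79, 29, 10, 10, 17, 75, 165, 209, 176, 34, 40, 117, 106, 46, 30, 71, 89, 90, 89, 91, 88, 90, 118, 121, 97, 87, 85, 78, 80, 77, 83, 85, 85, 85]
382 [155, 157, 156, 155, 157, 156, 156, 157, 157, 158, 159, 157, 151, 154, 154, 154, 155, 150, 133, 74, 41, 68, 84, 84, 83, 86, 84, 84, 74, 77, 87, 87, 72, 39, 19, 19, 29, 47, 80, 86]
[ 564.83956864 -181.57785508  133.16823116] [-2.35170625e-01  3.13277586e+00  5.67310969e-05]
```

The plungers are hidden, the gap is closed, and the wing holds at about 0.18–0.2 Nm above free turning. The gripper is clear, so I'm handing in.

```bash
python3 -c "
from workcell import ctrl
print(ctrl.close_job())"
```

```text
the job is handed in; nothing more can be done
None
```

The cassette is docked and square against the seat posts, the wing is turned to about 2.6 rad and holding roughly 0.18–0.2 Nm above free turning (about 45–50 N on the posts), and the job is handed in with the gripper clear; no verdict was returned.

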